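# Set two reagent pump shafts to the middle of their end float

## Robot

A 6-joint arm with a two-finger parallel gripper is mounted at the origin on the work surface. World frame = base frame: x ahead of the robot, y to its left, z up, the work surface at z = 0. Lengths are in m, angles in rad, forces in N, time in s.
With the tool pointing down it reaches from about 0.375 to 0.975 m from the base axis. Payload 3.8 kg.
Tool frame: the origin (TCP) lies midway between the tips of the shut fingers; the grasp point (between the pads) lies 19 mm behind it; z points along the fingers, y is the line along which they close (so a half turn about z gives the same grasp; the last joint's range is limited). The gripper opens to 85 mm and grips with 20 to 120 N. Pads are 22 mm wide; open, the fingers measure 114 mm over their backs; the gripper's body (76 mm by 85 mm) begins 54 mm behind the grasp point. The pads swing forward as they close: fully open they stand 13 mm farther back than shut.
Start: joints at [1.07, 0.264, 1.604, -0, 1.274, -0.037], TCP at [0.302, 0.604, 0.231] pointing down, gripper open.
Joint ranges: [-2.63, 2.63], [-0.94, 2.18], [0.31, 2.57], [-1.31, 4.45], [0, 2.66], [-2.55, 2.55]. Speed limits (rad/s): [2.57, 2.57, 3.14, 3.14, 3.14, 3.14].

## Interface

Orientations are given as a rotation vector (axis times angle).
In Python, from workcell import status, read_camera, workorder, masks_of gives the robot as it stands.
- The arm moves only by the tool drive_tool, never from a script. Its argument "rows" is a list of rows, each a list of 7 numbers: the turn, a rotation vector about the tool's x, y, z in degrees, then the shift along the tool's x, y, z in m, then the opening, from 0 (shut) to 1 (fully open). In form: [[ax, ay, az, tx, ty, tz, claw], ...]. A call has 1 to 8 rows; each row shifts and turns the commanded pose from where the row before left it, along the tool's axes as they then stand; what a row does not reach is not made up. A row lasts 1/12 s, in which the tool goes at most 41.7 mm and 7.16 degrees, less where a joint would pass 70% of its speed; a pose out of reach is approached as far as the arm can. A call is refused whole if a number of a shift passes 0.0417 or a number of a turn 7.16, either way. A call with a gripper value outside its range is refused whole. The fingers move at their own pace and stop on an object; "force" is the grip in N (left out, the last holds). Time passes only in rows, so rows that do not move let the fingers close. It gives the time, the measured TCP pose, the force, the opening and the grip force at its end, in the units of the state.
- status.read_state(): the state, without advancing time (a new reading comes with each control period).
- read_camera(name): name is "scene" or "top" or "wrist"; returns a dict with "color" (384x512x3 uint8, red, green, blue), "intrinsics" (3x3 intrinsics, pixels), "world_from_camera" (4x4, takes a point from camera to world coordinates); the wrist camera has in their place "mount" (4x4, takes a point from camera to tool coordinates, whose origin is the TCP and whose axes are the flange's). Camera axes: x right, y up, looking along -z (the intrinsics and any distortion apply to the point x, -y, -z); pixel columns grow to the right and rows downward; lengths in m; the calibration is good to about 2 mm. A picture is of the moment at which its call begins: read the wrist's pose just before it. There is no depth.
- workorder.finish_job(): hands the job in; it is judged then, once.
Trained networks look in a picture, given as the dict that the camera call returned (one of the last four; its "shot" number tells which), for a name from the list of things; names that differ only in an ending like _2 or _b are one class to them, and where a whole thing is asked for, a point or a joint stands for the part that bears it (a point fixed in the world has none). Each returns a list of dicts, best first, with "score" (0 to 1); they miss things now and then, are a little off and sometimes report something else, mostly with a low value. They report only what shows in the picture. A call takes as long as a camera call.
- masks_of(picture, name): "mask" (384x512 bool, what is visible of it) and "bbox" ([left, top, right, bottom] in pixels, round what is visible of it).
The state is a dict: "time": time; "q": joint angles; "joint_vel": joint speeds; "joint_torque": joint torques, N m; "tool_pos": TCP position; "tcp_rot": TCP orientation; "wrist_force": force on the tool from outside, world axes, zero at the start; "torque": the same for the moment, N m; "width": opening from 0.0 (shut) to 1.0 (fully open); "grip_force": force on a finger pad.
Only numpy, scipy, OpenCV 4.12 (cv2) and the standard library are available. Lean on these libraries where they do the work, as an engineer would, in place of code of your own. Each camera call takes 0.05 s, during which the arm holds its last target. There are 200 camera calls.

## Task

Before the couplings go on, set the shafts of both reagent pumps to the middle of their end float. Do one pump after the other: gently push its red hub in until the shaft bears on the inner stop, then pull it out until it bears on the outer stop, and leave it midway between the two, let go. The stops are easily damaged, so never force them, and leave everything else on the bench where it is.

Things in the scene. Friction and masses are not known exactly. Their poses are not given: they have to be found in the camera images.
- pump_a: One of two like reagent pumps, fixed to the bench: white box 120 x 100 mm, 90 mm high, grey motor at its rear. Origin: centre of the box's underside, on the bench; z up; own -x points out of the front, along the shaft, roughly to the robot. A dark boss (50 mm across) stands 12 mm out of the front; the level shaft comes out of it 60 mm above the bench.
- hub_a (a point): Centre of the red hub on pump_a's shaft: cylinder 30 mm across, 28 mm long, along the pump's x axis, 60 mm up, about 115 mm ahead of the pump's origin; graspable from above, fingers across the shaft. Only slides; drag 2 to 3 N; stays where left. The stops are hidden and lie elsewhere each time, 8 to 18 mm apart: firm, they give under 1 mm at 12 N. 6 to 12 N shows a stop; 20 N damages it.
- pump_b: One of two like reagent pumps, fixed to the bench: white box 120 x 100 mm, 90 mm high, grey motor at its rear. Origin: centre of the box's underside, on the bench; z up; own -x points out of the front, along the shaft, roughly to the robot. A dark boss (50 mm across) stands 12 mm out of the front; the level shaft comes out of it 60 mm above the bench.
- hub_b (a point): Centre of the red hub on pump_b's shaft: cylinder 30 mm across, 28 mm long, along the pump's x axis, 60 mm up, about 115 mm ahead of the pump's origin; graspable from above, fingers across the shaft. Only slides; drag 2 to 3 N; stays where left. The stops are hidden and lie elsewhere each time, 8 to 18 mm apart: firm, they give under 1 mm at 12 N. 6 to 12 N shows a stop; 20 N damages it.
- dropper_1: Bystander, leave alone: yellow dropper bottle, 28 mm across, 73 mm high, standing between the pumps.
- dropper_2: Bystander, leave alone: amber dropper bottle, 28 mm across, 73 mm high, standing at the left.
- wash_bottle: Bystander, leave alone: white round bottle, 64 mm across, 160 mm high, at the right of the bench.
- screwdriver: Bystander, leave alone: screwdriver lying at the front right.
- timer: Bystander, leave alone: flat white timer 75 x 65 x 18 mm lying at the right.
- tube_rack: Bystander, leave alone: steel rack 90 x 160 mm, about 100 mm high with its red-capped tubes, at the left.

How it is judged:
By the outcome, as a careful person would: the job done as asked, in the order asked, and still so for the second after the job is handed in, with the robot touching nothing.
It also fails if it takes over 51 s, if anything falls off the work surface, if the arm or the gripper's body presses on something with over 40 N, if the wrist force passes 120 N, or if a joint passes its speed limit or range.

## Working session

There is one attempt and no reset: what is moved stays moved. The work goes in short steps, Python scripts to look and compute and a tool call to move; the robot and the scene stay as the last step left them, time stands still between calls to the robot, and variables do not carry over. Pictures are saved under pics/ and viewed, at most 10 in all, crops included, and the job is handed in when it is done.

Besides the shell and the picture viewer there is one more tool, called after ">>>" as name(argument=value, ...), one argument or row to a line, values as JSON. drive_tool: Moves the arm, as the interface text tells. Its arguments: {"type":"object","properties":{"rows":{"type":"array"},"force":{"type":"number"}},"required":["rows"]}

```bash
mkdir -p pics; ls; python3 - <<'E'
from workcell import status, read_camera, masks_of
import cv2
print(status.read_state())
for n in ("scene","top"):
    p=read_camera(n); cv2.imwrite(f"pics/{n}0.png",p["color"][:,:,::-1]); print(n,p["intrinsics"],p["world_from_camera"],[k for k in p])
    for t in ("hub_a","pump_a"):
        for m in masks_of(p,t): print(t,m["score"],m["bbox"])
E
```

```text
pics
{'time': 0.0, 'q': array([ 1.07010459e+00,  2.64740430e-01,  1.60543846e+00,  2.47924019e-05,
        1.27369053e+00, -3.68862726e-02]), 'joint_vel': array([-0.0006545 ,  0.00029187, -0.00094068,  0.00125935,  0.00226649,
       -0.00076641]), 'joint_torque': array([-1.28082531e-03, -5.15128005e+01, -3.67308497e+01, -3.42205085e-04,
        1.31091071e-02, -2.94793028e-05]), 'tool_pos': array([0.30158526, 0.60303029, 0.2299358 ]), 'tcp_rot': array([-0.7218979 , -3.05687976,  0.00343735]), 'wrist_force': array([-0.47601089, -1.49175114,  0.68543338]), 'torque': array([-0.06636219,  0.04383951, -0.01905053]), 'grip_force': 0.0, 'width': 1.0009473302479746}
scene [[359.09110977   0.         245.98780221]
 [  0.         359.09110977 189.14606687]
 [  0.           0.           1.        ]] [[-0.47809366 -0.69896543  0.5318588   1.11628598]
 [ 0.87829715 -0.38359328  0.28539503  0.30705417]
 [ 0.00453621  0.60357562  0.79729285  0.91640461]
 [ 0.          0.          0.          1.        ]] ['color', 'intrinsics', 'world_from_camera', 'shot']
hub_a 0.55 [288.4, 207.1, 303.5, 219.1]
pump_a 0.88 [145.6, 165.5, 209.7, 233.4]
pump_a 0.69 [245.4, 207.8, 302.8, 282.8]
top [[399.51264193   0.         255.58621489]
 [  0.         399.51264193 187.97606257]
 [  0.           0.           1.        ]] [[-0.01521215  0.99759018 -0.0676936   0.48326739]
 [-0.99981048 -0.01435353  0.0131523   0.01611601]
 [ 0.01214897  0.06788084  0.99761946  1.34002999]
 [ 0.          0.          0.          1.        ]] ['color', 'intrinsics', 'world_from_camera', 'shot']
hub_a 0.68 [299.3, 180.2, 308.9, 200.7]
hub_a 0.44 [199.5, 184.3, 210.0, 202.2]
pump_a 0.8 [185.8, 122.6, 228.5, 200.9]
pump_a 0.57 [285.3, 124.5, 323.0, 203.8]
```

View pics/top0.png

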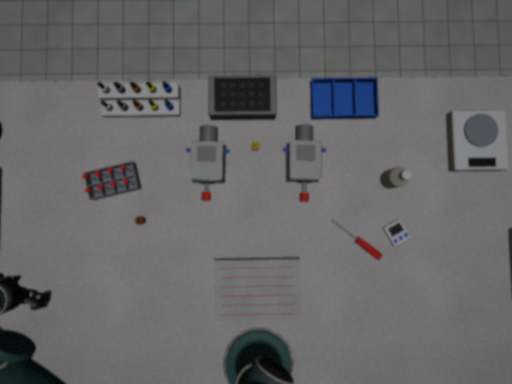

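View pics/scene0.png

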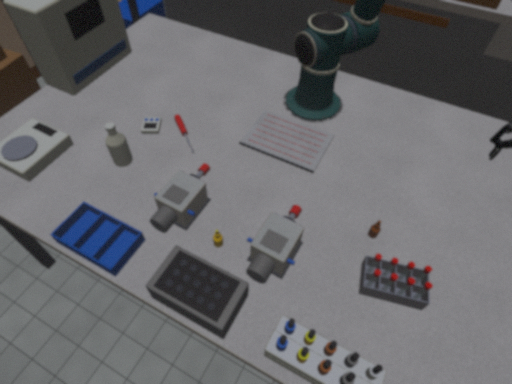

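```bash
cat > h.py <<'E'
import numpy as np, cv2
from scipy.spatial.transform import Rotation as R
from workcell import status, read_camera, masks_of
def shot(n):
    s=status.read_state(); p=read_camera(n)
    if n=="wrist":
        T=np.eye(4); T[:3,:3]=R.from_rotvec(s["tcp_rot"]).as_matrix(); T[:3,3]=s["tool_pos"]
        p["W"]=T@p["mount"]
    else: p["W"]=p["world_from_camera"]
    return p
def w(p,uv,z):
    u=np.atleast_2d(uv).astype(float); K=p["intrinsics"]
    d=np.c_[(u[:,0]-K[0,2])/K[0,0],-(u[:,1]-K[1,2])/K[1,1],-np.ones(len(u))]@p["W"][:3,:3].T
    c=p["W"][:3,3]; return c+d*((z-c[2])/d[:,2])[:,None]
def px(p,X):
    c=(np.atleast_2d(X)-p["W"][:3,3])@p["W"][:3,:3]; K=p["intrinsics"]
    return np.c_[K[0,0]*c[:,0]/-c[:,2]+K[0,2],K[1,1]*c[:,1]/c[:,2]+K[1,2]]
def st():
    s=status.read_state(); M=R.from_rotvec(s["tcp_rot"]).as_matrix()
    print(round(s["time"],2),s["tool_pos"].round(4),"x",M[:,0].round(3),"y",M[:,1].round(4),"F",s["wrist_force"].round(2),s["width"])
E
python3 - <<'E'
from h import *
p=shot("top")
for n in("hub_a","pump_a"):
    for m in masks_of(p,n):
        v,u=np.nonzero(m["mask"]); b=m["bbox"]
        print(n,m["score"],u.mean(),v.mean(),w(p,[u.mean(),v.mean()],.07 if n=="hub_a" else .08).round(4))
c=p["color"].astype(int); 
r=((c[...,0]-c[...,1]>60)&(c[...,0]-c[...,2]>60)).astype(np.uint8)
n,l,s,ce=cv2.connectedComponentsWithStats(r)
for i in range(1,n):
    if s[i,4]>20: print(s[i],w(p,ce[i],.07).round(4))
E
```

```text
hub_a 0.69 205.9718309859155 193.21830985915494 [[0.555  0.1573 0.07  ]]
hub_a 0.28 207.58010471204187 158.92251308900524 [[0.6648 0.1515 0.07  ]]
pump_a 0.8 303.0530740935365 158.42196531791907 [[ 0.6608 -0.153   0.08  ]]
pump_a 0.58 207.49213011542497 159.25131164742916 [[0.6623 0.1507 0.08  ]]
[202 192   8   8  55] [[0.5474 0.1579 0.07  ]]
[301 193   7   8  54] [[ 0.54   -0.1548  0.07  ]]
[356 238  26  21 162] [[ 0.3735 -0.3557  0.07  ]]
```

>>> drive_tool(
  rows=[
    [0,0,-7,0.01,-0.03,-0.01,1],
    [0,0,-7,0.01,-0.035,-0.01,1],
    [0,0,-7,0,-0.04,-0.01,1],
    [0,0,-7,0,-0.04,-0.01,1],
    [0,0,0,0,-0.04,-0.01,1],
    [0,0,0,0,-0.04,-0.01,1],
  ],
)

```text
time: 0.95
tool_pos: [0.2471, 0.3912, 0.2916]
tcp_rot: [-0.042, 3.141, 0.0]
wrist_force: [0.6, -0.8, 0.3]
width: 1.002
grip_force: 0.0
```

>>> drive_tool(
  rows=[
    [0,0,0,-0.028,-0.029,0,1],
    [0,0,0,-0.028,-0.029,0,1],
    [0,0,0,-0.028,-0.029,0,1],
    [0,0,0,-0.028,-0.029,0,1],
    [0,0,0,-0.028,-0.029,0,1],
    [0,0,0,-0.028,-0.029,0,1],
    [0,0,0,-0.028,-0.029,0,1],
    [0,0,0,-0.028,-0.029,0,1],
  ],
)

```text
time: 1.62
tool_pos: [0.4787, 0.1648, 0.2918]
tcp_rot: [-0.039, 3.14, 0.001]
wrist_force: [0.8, 1.0, 0.2]
width: 0.997
grip_force: 0.0
```

```bash
python3 - <<'E'
from h import *
st()
p=shot("wrist"); cv2.imwrite("pics/w0.png",p["color"][:,:,::-1]); print(p["mount"].round(3), p["intrinsics"][0,0])
print(px(p,[[.547,.158,.06],[.662,.151,.09]]))
for n in("hub_a","pump_a"):
    for m in masks_of(p,n): print(n,m["score"],m["bbox"])
E
```

```text
1.62 [0.4787 0.1648 0.2918] x [-1.    -0.025 -0.001] y [-2.460e-02  9.997e-01  5.000e-04] F [0.76 1.02 0.18] 0.9965195592654394
[[-0.     0.954  0.3    0.077]
 [ 1.     0.     0.     0.   ]
 [ 0.     0.3   -0.954 -0.142]
 [ 0.     0.     0.     1.   ]] 292.9477636807947
[[248.07279356 211.64446836]
 [241.10585454 296.90908743]]
hub_a 0.65 [239.6, 196.9, 260.8, 240.0]
hub_a 0.64 [0.0, 185.0, 29.8, 236.7]
pump_a 0.92 [0.0, 185.2, 95.6, 324.4]
pump_a 0.76 [198.4, 198.7, 289.5, 342.3]
```

View pics/w0.png

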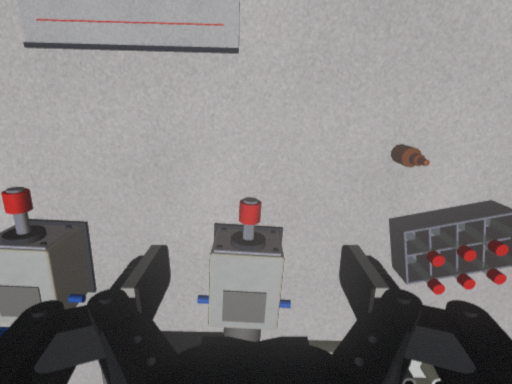

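```bash
cat >> h.py <<'E'
def pump(p,hx,hy,name):
    # rectify around the pump at box-top height; find white top and red hub
    x0,x1,y0,y1,r=hx-.06,hx+.22,hy-.09,hy+.09,.0005
    def rect(z):
        q=np.array([[x0,y0,z],[x1,y0,z],[x1,y1,z],[x0,y1,z]])
        H=cv2.getPerspectiveTransform(px(p,q).astype(np.float32),np.float32([[0,0],[(x1-x0)/r,0],[(x1-x0)/r,(y1-y0)/r],[0,(y1-y0)/r]]))
        return cv2.warpPerspective(p["color"],H,(int((x1-x0)/r),int((y1-y0)/r)))
    im=rect(.09); cv2.imwrite(f"pics/{name}.png",im[:,:,::-1])
    im=rect(.06); c=im.astype(int); m=((c[...,0]-c[...,1]>60)&(c[...,0]-c[...,2]>60)).astype(np.uint8)
    n,l,s,ce=cv2.connectedComponentsWithStats(m); i=1+np.argmax(s[1:,4]); b=s[i]
    print("hub red x",x0+b[0]*r,x0+(b[0]+b[2])*r,"y",y0+b[1]*r,y0+(b[1]+b[3])*r)
    print("origin",x0,y0,r)
E
python3 - <<'E'
from h import *
p=shot("wrist"); pump(p,.547,.158,"ra")
E
```

```text
hub red x 0.535 0.5660000000000001 y 0.14600000000000002 0.174
origin 0.48700000000000004 0.068 0.0005
```

View pics/ra.png

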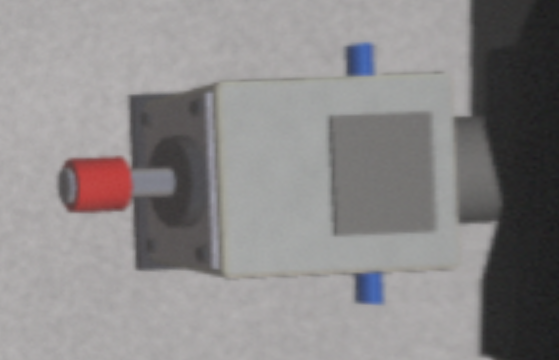

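>>> drive_tool(
  rows=[
    [0,0,0,-0.033,-0.003,0,1],
    [0,0,0,-0.033,-0.004,0,1],
    [0,0,3.9,0,0,0.03,1],
    [0,0,0,0,0,0.04,1],
    [0,0,0,0,0,0.04,1],
    [0,0,0,0,0,0.03,1],
    [0,0,0,0,0,0,1],
    [0,0,0,0,0,0,1],
  ],
)

```text
time: 2.48
tool_pos: [0.5412, 0.1621, 0.1497]
tcp_rot: [-0.065, -3.136, 0.002]
wrist_force: [0.9, 0.2, 0.9]
width: 0.998
grip_force: 0.0
```

```bash
python3 - <<'E'
from h import *
st(); p=shot("wrist"); cv2.imwrite("pics/w1.png",p["color"][:,:,::-1]); pump(p,.547,.158,"rb"); print(px(p,[[.533,.1605,.06],[.561,.1595,.06]]))
E
```

```text
2.48 [0.5412 0.1621 0.1497] x [-0.999  0.041  0.005] y [ 0.0412  0.9992 -0.0011] F [0.95 0.24 0.86] 0.9975992006373896
hub red x 0.5345000000000001 0.5660000000000001 y 0.14550000000000002 0.174
origin 0.48700000000000004 0.068 0.0005
[[252.05635574 188.61199147]
 [252.32597792 220.10903753]]
```

View pics/w1.png

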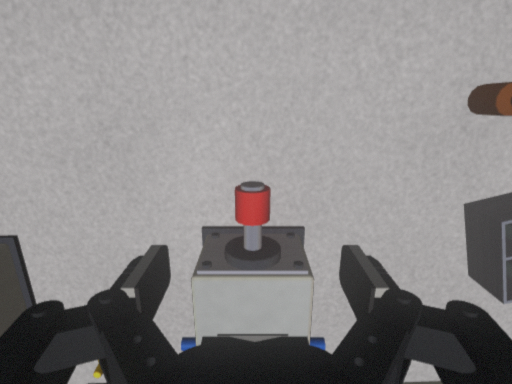

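>>> drive_tool(
  rows=[
    [0,0,0,-0.005,-0.002,0.02,1],
    [0,0,0,0,0,0.035,1],
    [0,0,0,0,0,0.035,1],
    [0,0,0,0,0,0.019,1],
    [0,0,0,0,0,0,1],
    [0,0,0,0,0,0,1],
    [0,0,0,0,0,0,1],
  ],
)

```text
time: 3.12
tool_pos: [0.5516, 0.16, 0.0459]
tcp_rot: [0.067, 3.135, 0.003]
wrist_force: [0.1, -0.1, -0.4]
width: 1.001
grip_force: 0.0
```

>>> drive_tool(
  rows=[
    [0,0,0,0,0,0,0.45],
    [0,0,0,0,0,0,0.45],
    [0,0,0,0,0,0,0.45],
    [0,0,0,0,0,0,0.45],
    [0,0,0,0,0,0,0.45],
    [0,0,0,0,0,0,0.45],
  ],
  force=30,
)

```text
time: 3.62
tool_pos: [0.5486, 0.1589, 0.0425]
tcp_rot: [0.068, 3.141, 0.0]
wrist_force: [-0.4, 0.4, -0.9]
width: 0.451
grip_force: 0.0
```

```bash
python3 - <<'E'
from h import *
st(); p=shot("wrist"); cv2.imwrite("pics/w2.png",p["color"][:,:,::-1]); st()
E
```

```text
3.62 [0.5486 0.1589 0.0425] x [-0.999  0.043 -0.   ] y [0.0432 0.9991 0.    ] F [-0.43  0.36 -0.91] 0.45113051190735143
3.67 [0.5486 0.1589 0.0423] x [-0.999  0.043  0.   ] y [ 0.0432  0.9991 -0.    ] F [ 0.09 -0.39 -0.67] 0.4482431786763522
```

View pics/w2.png

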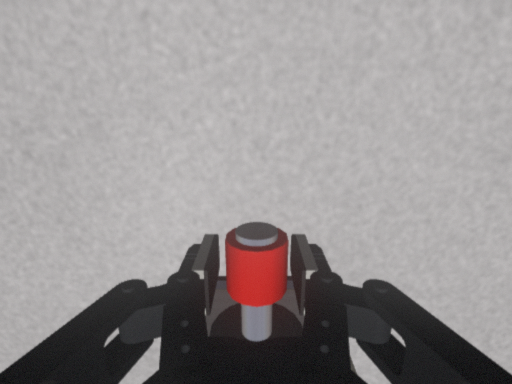

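>>> drive_tool(
  rows=[
    [0,0,0,0,0,0,0.2],
    [0,0,0,0,0,0,0.2],
    [0,0,0,0,0,0,0.2],
    [0,0,0,0,0,0,0.2],
    [0,0,0,0,0,0,0.2],
  ],
  force=30,
)

```text
time: 4.08
tool_pos: [0.5485, 0.1595, 0.0424]
tcp_rot: [-0.068, -3.141, -0.001]
wrist_force: [-1.8, 5.3, 1.5]
width: 0.34
grip_force: 29.5
```

>>> drive_tool(
  rows=[
    [0,0,0,-0.0005,0,0,0.2],
    [0,0,0,-0.0005,0,0,0.2],
    [0,0,0,-0.0005,0,0,0.2],
    [0,0,0,-0.0005,0,0,0.2],
  ],
)

```text
time: 4.42
tool_pos: [0.5505, 0.1594, 0.0424]
tcp_rot: [-0.068, -3.141, -0.001]
wrist_force: [-2.4, 5.0, 2.2]
width: 0.335
grip_force: 29.5
```

>>> drive_tool(
  rows=[
    [0,0,0,-0.0005,0.0006,0,0.2],
    [0,0,0,-0.0005,0,0,0.2],
    [0,0,0,0,0,0,0.2],
  ],
)

```text
time: 4.67
tool_pos: [0.551, 0.1595, 0.0423]
tcp_rot: [-0.068, -3.139, 0.0]
wrist_force: [-3.4, 4.2, 4.5]
width: 0.346
grip_force: 29.7
```

>>> drive_tool(
  rows=[
    [0,0,0,0,0,0,0.2],
    [0,0,0,0,0,0,0.2],
  ],
)

```text
time: 4.83
tool_pos: [0.5511, 0.1595, 0.0423]
tcp_rot: [-0.068, -3.14, 0.0]
wrist_force: [-3.3, 3.3, 3.7]
width: 0.341
grip_force: 29.7
```

>>> drive_tool(
  rows=[
    [0,0,0,-0.0003,0,0,0.2],
    [0,0,0,-0.0003,0,0,0.2],
    [0,0,0,0,0,0,0.2],
    [0,0,0,0,0,0,0.2],
  ],
)

```text
time: 5.17
tool_pos: [0.5511, 0.1595, 0.0422]
tcp_rot: [-0.068, -3.139, 0.0]
wrist_force: [-3.6, 4.0, 5.1]
width: 0.346
grip_force: 29.7
```

>>> drive_tool(
  rows=[
    [0,0,0,-0.0003,0,0,0.2],
    [0,0,0,-0.0003,0,0,0.2],
    [0,0,0,0,0,0,0.2],
    [0,0,0,0,0,0,0.2],
  ],
)

```text
time: 5.5
tool_pos: [0.5513, 0.1595, 0.0422]
tcp_rot: [-0.068, -3.138, 0.0]
wrist_force: [-5.9, 4.0, 6.7]
width: 0.341
grip_force: 29.8
```

>>> drive_tool(
  rows=[
    [0,0,0,-0.0004,0,0,0.2],
    [0,0,0,-0.0004,0,0,0.2],
    [0,0,0,0,0,0,0.2],
    [0,0,0,0,0,0,0.2],
  ],
)

```text
time: 5.83
tool_pos: [0.5515, 0.1594, 0.0421]
tcp_rot: [-0.068, -3.136, 0.0]
wrist_force: [-7.3, 3.8, 6.6]
width: 0.338
grip_force: 29.9
```

>>> drive_tool(
  rows=[
    [0,0,0,-0.0004,0,0,0.2],
    [0,0,0,-0.0004,0,0,0.2],
    [0,0,0,0,0,0,0.2],
    [0,0,0,0,0,0,0.2],
  ],
)

```text
time: 6.17
tool_pos: [0.5516, 0.1594, 0.0421]
tcp_rot: [-0.068, -3.135, 0.001]
wrist_force: [-10.3, 4.3, 8.1]
width: 0.342
grip_force: 30.0
```

```bash
python3 - <<'E'
from h import *
for i in range(3): st(); read_camera("top")
E
```

```text
6.17 [0.5516 0.1594 0.0421] x [-0.999  0.043  0.006] y [ 4.340e-02  9.991e-01 -5.000e-04] F [-10.28   4.31   8.14] 0.34247446955397254
6.22 [0.5516 0.1594 0.042 ] x [-0.999  0.043  0.006] y [ 4.340e-02  9.991e-01 -5.000e-04] F [-9.27  4.08  8.39] 0.3392902550756762
6.27 [0.5516 0.1594 0.0421] x [-0.999  0.043  0.006] y [ 4.340e-02  9.991e-01 -5.000e-04] F [-9.06  4.1   9.27] 0.34112331435577653
```

>>> drive_tool(
  rows=[
    [0,0,0,0.001,0,0,0.2],
    [0,0,0,0.001,0,0,0.2],
    [0,0,0,0.001,0,0,0.2],
    [0,0,0,0.001,0,0,0.2],
    [0,0,0,0.001,0,0,0.2],
    [0,0,0,0.001,0,0,0.2],
    [0,0,0,0.0015,0,0,0.2],
    [0,0,0,0.0015,0,0,0.2],
  ],
)

```text
time: 6.98
tool_pos: [0.546, 0.1597, 0.0425]
tcp_rot: [0.068, 3.14, 0.0]
wrist_force: [2.1, 3.5, -0.6]
width: 0.344
grip_force: 29.6
```

>>> drive_tool(
  rows=[
    [0,0,0,0.0005,0,0,0.2],
    [0,0,0,0.0005,0,0,0.2],
    [0,0,0,0,0,0,0.2],
  ],
)

```text
time: 7.23
tool_pos: [0.5445, 0.1597, 0.0424]
tcp_rot: [0.068, 3.141, 0.0]
wrist_force: [2.2, 2.9, 1.3]
width: 0.337
grip_force: 29.6
```

>>> drive_tool(
  rows=[
    [0,0,0,0.0005,0,0,0.2],
    [0,0,0,0.0005,0,0,0.2],
    [0,0,0,0.0005,0,0,0.2],
    [0,0,0,0,0,0,0.2],
    [0,0,0,0,0,0,0.2],
  ],
)

```text
time: 7.65
tool_pos: [0.5429, 0.1598, 0.0424]
tcp_rot: [-0.068, -3.141, -0.0]
wrist_force: [1.4, 3.0, 1.6]
width: 0.342
grip_force: 29.6
```

>>> drive_tool(
  rows=[
    [0,0,0,0.0005,0,0,0.2],
    [0,0,0,0.0005,0,0,0.2],
    [0,0,0,0.0005,0,0,0.2],
    [0,0,0,0,0,0,0.2],
    [0,0,0,0,0,0,0.2],
  ],
)

```text
time: 8.07
tool_pos: [0.5414, 0.1599, 0.0423]
tcp_rot: [-0.068, -3.141, 0.0]
wrist_force: [2.4, 1.9, 1.7]
width: 0.337
grip_force: 29.6
```

>>> drive_tool(
  rows=[
    [0,0,0,0.0005,0,0,0.2],
    [0,0,0,0.0005,0,0,0.2],
    [0,0,0,0.0005,0,0,0.2],
    [0,0,0,0,0,0,0.2],
    [0,0,0,0,0,0,0.2],
  ],
)

```text
time: 8.48
tool_pos: [0.5409, 0.1599, 0.0425]
tcp_rot: [0.068, 3.139, 0.0]
wrist_force: [4.6, 2.5, 0.2]
width: 0.34
grip_force: 29.6
```

>>> drive_tool(
  rows=[
    [0,0,0,0.0005,0,0,0.2],
    [0,0,0,0.0005,0,0,0.2],
    [0,0,0,0,0,0,0.2],
    [0,0,0,0,0,0,0.2],
  ],
)

```text
time: 8.82
tool_pos: [0.5407, 0.16, 0.0425]
tcp_rot: [0.068, 3.137, 0.0]
wrist_force: [7.0, 3.3, -1.7]
width: 0.34
grip_force: 29.7
```

>>> drive_tool(
  rows=[
    [0,0,0,0.0004,0,0,0.2],
    [0,0,0,0.0004,0,0,0.2],
    [0,0,0,0,0,0,0.2],
    [0,0,0,0,0,0,0.2],
  ],
)

```text
time: 9.15
tool_pos: [0.5405, 0.16, 0.0427]
tcp_rot: [0.067, 3.136, 0.001]
wrist_force: [8.5, 3.1, -2.6]
width: 0.342
grip_force: 29.8
```

```bash
python3 - <<'E'
from h import *
for i in range(3): st(); read_camera("top")
E
```

```text
9.15 [0.5405 0.16   0.0427] x [-0.999  0.043 -0.005] y [4.300e-02 9.991e-01 5.000e-04] F [ 8.49  3.08 -2.64] 0.3421233344629649
9.2 [0.5405 0.16   0.0426] x [-0.999  0.043 -0.005] y [4.300e-02 9.991e-01 5.000e-04] F [ 8.87  2.66 -3.13] 0.34277899497899533
9.25 [0.5405 0.16   0.0427] x [-0.999  0.043 -0.005] y [4.300e-02 9.991e-01 5.000e-04] F [ 8.22  2.12 -2.28] 0.33919437744206143
```

>>> drive_tool(
  rows=[
    [0,0,0,0.0004,0,0,0.2],
    [0,0,0,0,0,0,0.2],
    [0,0,0,0,0,0,0.2],
  ],
)

```text
time: 9.55
tool_pos: [0.5404, 0.16, 0.0427]
tcp_rot: [0.067, 3.135, 0.001]
wrist_force: [9.5, 2.5, -3.6]
width: 0.342
grip_force: 29.9
```

>>> drive_tool(
  rows=[
    [0,0,0,-0.0013,0,0,0.2],
    [0,0,0,-0.0013,0,0,0.2],
    [0,0,0,-0.0013,0,0,0.2],
    [0,0,0,-0.0013,0,0,0.2],
    [0,0,0,-0.0013,0,0,0.2],
    [0,0,0,-0.0013,0,0,0.2],
    [0,0,0,-0.0005,0,0,0.2],
    [0,0,0,0,0,0,0.2],
  ],
)

```text
time: 10.22
tool_pos: [0.5451, 0.1597, 0.0422]
tcp_rot: [-0.068, -3.139, 0.0]
wrist_force: [-2.5, 3.1, 5.7]
width: 0.338
grip_force: 30.5
```

>>> drive_tool(
  rows=[
    [0,0,0,0,0,0,0.2],
    [0,0,0,0,0,0,0.2],
    [0,0,0,0,0,0,0.2],
  ],
)

```text
time: 10.47
tool_pos: [0.5454, 0.1597, 0.0422]
tcp_rot: [-0.068, -3.14, 0.0]
wrist_force: [-2.0, 3.2, 5.3]
width: 0.339
grip_force: 30.5
```

>>> drive_tool(
  rows=[
    [0,0,0,-0.0004,0,0,0.2],
    [0,0,0,-0.0003,0,0,0.2],
    [0,0,0,0,0,0,0.2],
    [0,0,0,0,0,0,0.2],
    [0,0,0,0,0,0,0.2],
  ],
)

```text
time: 10.88
tool_pos: [0.5467, 0.1596, 0.0422]
tcp_rot: [-0.068, -3.141, -0.0]
wrist_force: [-2.3, 3.8, 4.7]
width: 0.339
grip_force: 30.5
```

>>> drive_tool(
  rows=[
    [0,0,0,0.0004,0,0,0.2],
    [0,0,0,0.0004,0,0,0.2],
    [0,0,0,0,0,0,0.2],
    [0,0,0,0,0,0,0.2],
    [0,0,0,0,0,0,0.2],
    [0,0,0,0,0,0,0.2],
  ],
)

```text
time: 11.38
tool_pos: [0.5465, 0.1597, 0.0424]
tcp_rot: [0.068, 3.14, 0.0]
wrist_force: [2.5, 2.8, 2.6]
width: 0.338
grip_force: 30.4
```

>>> drive_tool(
  rows=[
    [0,0,0,0.0003,0,0,0.2],
    [0,0,0,0,0,0,0.2],
    [0,0,0,0,0,0,0.2],
    [0,0,0,0,0,0,0.2],
  ],
)

```text
time: 11.72
tool_pos: [0.5458, 0.1597, 0.0423]
tcp_rot: [0.068, 3.141, 0.0]
wrist_force: [2.4, 4.1, 1.2]
width: 0.341
grip_force: 30.4
```

>>> drive_tool(
  rows=[
    [0,0,0,-0.0004,0,0,0.2],
    [0,0,0,0,0,0,0.2],
    [0,0,0,0,0,0,0.2],
  ],
)

```text
time: 11.97
tool_pos: [0.5458, 0.1597, 0.0423]
tcp_rot: [-0.068, -3.14, 0.0]
wrist_force: [1.1, 2.7, 3.7]
width: 0.34
grip_force: 30.4
```

>>> drive_tool(
  rows=[
    [0,0,0,0,0,0,0.7],
    [0,0,0,0,0,0,0.7],
    [0,0,0,0,0,0,0.7],
    [0,0,0,0,0,0,1],
  ],
)

```text
time: 12.3
tool_pos: [0.5451, 0.1591, 0.0415]
tcp_rot: [-0.068, -3.139, 0.002]
wrist_force: [0.1, 0.2, -0.0]
width: 0.823
grip_force: 0.0
```

>>> drive_tool(
  rows=[
    [0,0,0,0,0,-0.01,1],
    [0,0,0,0,0,-0.035,1],
    [0,0,0,0,0,-0.035,1],
    [0,0,0,0,0,-0.035,1],
  ],
)

```text
time: 12.63
tool_pos: [0.5452, 0.1593, 0.1584]
tcp_rot: [-0.068, -3.139, 0.001]
wrist_force: [0.7, 0.9, -0.0]
width: 1.0
grip_force: 0.0
```

>>> drive_tool(
  rows=[
    [0,0,0,0,-0.02,-0.03,1],
    [0,0,0,0.015,-0.035,0,1],
    [0,0,0,0.015,-0.035,0,1],
    [0,0,0,0.015,-0.035,0,1],
    [0,0,0,0.015,-0.035,0,1],
    [0,0,0,0.0,-0.04,0,1],
    [0,0,0,0,-0.04,0,1],
    [0,0,0,0,-0.04,0,1],
  ],
)

```text
time: 13.3
tool_pos: [0.4732, -0.1192, 0.1883]
tcp_rot: [0.067, 3.14, -0.001]
wrist_force: [0.6, 0.3, 0.9]
width: 0.999
grip_force: 0.0
```

>>> drive_tool(
  rows=[
    [0,0,0,0,-0.03,0,1],
    [0,0,0,0,0,0,1],
    [0,0,0,0,0,0,1],
    [0,0,0,0,0,0,1],
  ],
)

```text
time: 13.63
tool_pos: [0.4725, -0.1473, 0.1876]
tcp_rot: [-0.069, -3.141, -0.001]
wrist_force: [-0.1, -1.0, -0.2]
width: 0.998
grip_force: 0.0
```

```bash
python3 - <<'E'
from h import *
st(); p=shot("wrist"); pump(p,.541,-.155,"rc")
E
```

```text
13.63 [ 0.4725 -0.1473  0.1876] x [-0.999  0.044  0.   ] y [4.41e-02 9.99e-01 5.00e-04] F [-0.09 -0.98 -0.22] 0.9984692131938246
hub red x 0.5285000000000001 0.561 y -0.16799999999999998 -0.14
origin 0.48100000000000004 -0.245 0.0005
```

View pics/rc.png

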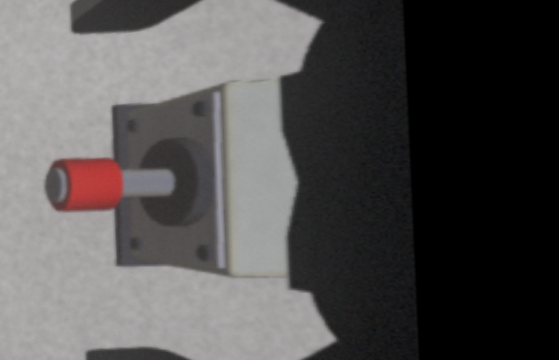

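>>> drive_tool(
  rows=[
    [0,0,0,0,0,-0.035,1],
    [0,0,0,0,0,-0.035,1],
    [0,0,0,0,0,-0.035,1],
    [0,0,0,0,0,0,1],
    [0,0,0,0,0,0,1],
    [0,0,0,0,0,0,1],
  ],
)

```text
time: 14.18
tool_pos: [0.4727, -0.1462, 0.292]
tcp_rot: [-0.065, -3.141, -0.0]
wrist_force: [-0.8, 1.0, -0.3]
width: 1.003
grip_force: 0.0
```

```bash
python3 - <<'E'
from h import *
st(); p=shot("wrist"); pump(p,.541,-.155,"rd")
E
```

```text
14.18 [ 0.4727 -0.1462  0.292 ] x [-0.999  0.041  0.   ] y [4.110e-02 9.992e-01 2.000e-04] F [-0.81  1.02 -0.29] 1.0028497250372166
hub red x 0.5275000000000001 0.5585 y -0.16799999999999998 -0.1405
origin 0.48100000000000004 -0.245 0.0005
```

View pics/rd.png

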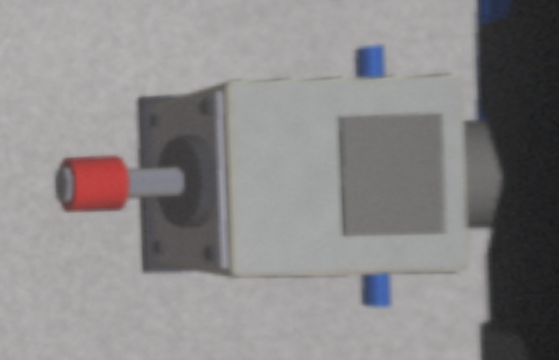

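>>> drive_tool(
  rows=[
    [0,0,-0.6,0,0,0,1],
    [0,0,0,-0.033,-0.003,0.01,1],
    [0,0,0,-0.0336,-0.0027,0.01,1],
    [0,0,0,0,0,0.04,1],
    [0,0,0,0,0,0.04,1],
    [0,0,0,0,0,0.04,1],
    [0,0,0,0,0,0,1],
    [0,0,0,0,0,0,1],
  ],
)

```text
time: 14.9
tool_pos: [0.5358, -0.1541, 0.1484]
tcp_rot: [-0.051, -3.132, -0.005]
wrist_force: [0.1, -0.3, 0.5]
width: 1.002
grip_force: 0.0
```

>>> drive_tool(
  rows=[
    [0,0,0,0,0,0,1],
    [0,0,0,0,0,0,1],
    [0,0,0,0,0,0,1],
  ],
)

```text
time: 15.15
tool_pos: [0.5413, -0.1561, 0.1557]
tcp_rot: [0.051, 3.136, -0.003]
wrist_force: [0.2, 0.9, 0.0]
width: 1.005
grip_force: 0.0
```

```bash
python3 - <<'E'
from h import *
st(); p=shot("wrist"); pump(p,.541,-.155,"re")
E
```

```text
15.15 [ 0.5413 -0.1561  0.1557] x [-0.999  0.033 -0.006] y [ 0.0327  0.9995 -0.0017] F [0.17 0.9  0.01] 1.0052529933277197
hub red x 0.5265000000000001 0.558 y -0.16799999999999998 -0.14
origin 0.48100000000000004 -0.245 0.0005
```

>>> drive_tool(
  rows=[
    [0,0,0,0,0,0.035,1],
    [0,0,0,0,0,0.035,1],
    [0,0,0,0,0,0.03,1],
    [0,0,0,0,0,0,1],
    [0,0,0,0,0,0,0.6],
    [0,0,0,0,0,0,0.6],
    [0,0,0,0,0,0,0.6],
    [0,0,0,0,0,0,0.6],
  ],
)

```text
time: 15.87
tool_pos: [0.5414, -0.1561, 0.0552]
tcp_rot: [0.051, 3.136, -0.002]
wrist_force: [-0.1, 0.4, 0.4]
width: 0.599
grip_force: 0.0
```

>>> drive_tool(
  rows=[
    [0,0,0,0,0,0,0.6],
    [0,0,0,0,0,0,0.6],
    [0,0,0,0,0,0,0.6],
  ],
)

```text
time: 16.12
tool_pos: [0.5396, -0.1555, 0.0531]
tcp_rot: [0.051, 3.14, -0.001]
wrist_force: [0.0, -0.1, 1.1]
width: 0.598
grip_force: 0.0
```

```bash
python3 - <<'E'
from h import *
st()
p=shot("wrist"); pump(p,.541,-.155,"rf"); st(); cv2.imwrite("pics/w3.png",p["color"][:,:,::-1])
E
```

```text
16.12 [ 0.5396 -0.1555  0.0531] x [-0.999  0.033 -0.001] y [ 3.260e-02  9.995e-01 -4.000e-04] F [ 0.04 -0.07  1.07] 0.5980003104503641
hub red x 0.527 0.5630000000000001 y -0.16899999999999998 -0.139
origin 0.48100000000000004 -0.245 0.0005
16.17 [ 0.5394 -0.1554  0.0528] x [-0.999  0.033 -0.001] y [ 3.270e-02  9.995e-01 -2.000e-04] F [ 0.73 -1.18 -0.23] 0.5994619764332393
```

View pics/w3.png

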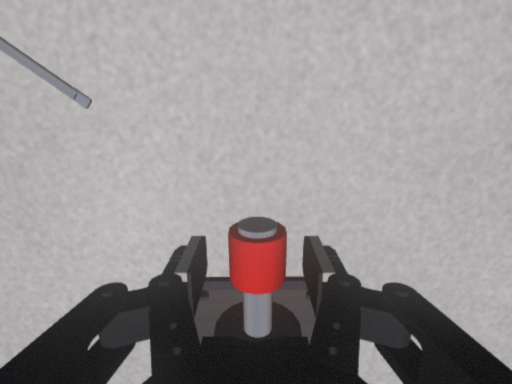

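>>> drive_tool(
  rows=[
    [0,0,0,0,0.0012,0.005,0.6],
    [0,0,0,0,0,0.0055,0.6],
    [0,0,0,0,0,0,0.45],
    [0,0,0,0,0,0,0.45],
    [0,0,0,0,0,0,0.45],
    [0,0,0,0,0,0,0.45],
  ],
)

```text
time: 16.67
tool_pos: [0.5392, -0.1541, 0.0417]
tcp_rot: [-0.051, -3.141, -0.0]
wrist_force: [0.2, 0.1, -0.2]
width: 0.454
grip_force: 0.0
```

>>> drive_tool(
  rows=[
    [0,0,0,0,0,0,0.2],
    [0,0,0,0,0,0,0.2],
    [0,0,0,0,0,0,0.2],
    [0,0,0,0,0,0,0.2],
    [0,0,0,0,0,0,0.2],
    [0,0,0,0,0,0,0.2],
  ],
  force=30,
)

```text
time: 17.17
tool_pos: [0.5393, -0.1542, 0.042]
tcp_rot: [0.051, 3.141, -0.0]
wrist_force: [0.3, 1.0, 0.3]
width: 0.343
grip_force: 29.5
```

>>> drive_tool(
  rows=[
    [0,0,0,-0.0005,0,0,0.2],
    [0,0,0,-0.0005,0,0,0.2],
    [0,0,0,-0.0005,0,0,0.2],
    [0,0,0,0,0,0,0.2],
    [0,0,0,0,0,0,0.2],
  ],
)

```text
time: 17.58
tool_pos: [0.5404, -0.1541, 0.0418]
tcp_rot: [-0.051, -3.141, -0.0]
wrist_force: [-3.7, 0.0, 3.7]
width: 0.34
grip_force: 29.8
```

>>> drive_tool(
  rows=[
    [0,0,0,-0.0005,0,0,0.2],
    [0,0,0,-0.0005,0,0,0.2],
    [0,0,0,-0.0005,0,0,0.2],
    [0,0,0,0,0,0,0.2],
    [0,0,0,0,0,0,0.2],
  ],
)

```text
time: 18.0
tool_pos: [0.5423, -0.1542, 0.0418]
tcp_rot: [0.051, 3.141, -0.0]
wrist_force: [-1.7, 0.8, 2.9]
width: 0.338
grip_force: 29.8
```

>>> drive_tool(
  rows=[
    [0,0,0,-0.0005,0,0,0.2],
    [0,0,0,-0.0005,0,0,0.2],
    [0,0,0,-0.0005,0,0,0.2],
    [0,0,0,0,0,0,0.2],
    [0,0,0,0,0,0,0.2],
  ],
)

```text
time: 18.42
tool_pos: [0.5438, -0.1543, 0.0418]
tcp_rot: [0.051, 3.141, 0.0]
wrist_force: [-3.1, 0.5, 3.7]
width: 0.338
grip_force: 29.8
```

>>> drive_tool(
  rows=[
    [0,0,0,-0.0005,0,0,0.2],
    [0,0,0,-0.0005,0,0,0.2],
    [0,0,0,-0.0005,0,0,0.2],
    [0,0,0,0,0,0,0.2],
    [0,0,0,0,0,0,0.2],
  ],
)

```text
time: 18.83
tool_pos: [0.5453, -0.1543, 0.0418]
tcp_rot: [0.051, 3.141, -0.0]
wrist_force: [-2.3, 0.9, 2.6]
width: 0.342
grip_force: 29.8
```

>>> drive_tool(
  rows=[
    [0,0,0,-0.0005,0,0,0.2],
    [0,0,0,-0.0005,0,0,0.2],
    [0,0,0,-0.0005,0,0,0.2],
    [0,0,0,0,0,0,0.2],
    [0,0,0,0,0,0,0.2],
  ],
)

```text
time: 19.25
tool_pos: [0.5468, -0.1544, 0.0418]
tcp_rot: [0.051, 3.141, 0.0]
wrist_force: [-2.9, 2.0, 4.3]
width: 0.34
grip_force: 29.8
```

>>> drive_tool(
  rows=[
    [0,0,0,-0.0005,0,0,0.2],
    [0,0,0,-0.0005,0,0,0.2],
    [0,0,0,-0.0005,0,0,0.2],
    [0,0,0,0,0,0,0.2],
    [0,0,0,0,0,0,0.2],
  ],
)

```text
time: 19.67
tool_pos: [0.5483, -0.1544, 0.0418]
tcp_rot: [0.051, 3.141, 0.0]
wrist_force: [-2.3, 1.1, 4.9]
width: 0.339
grip_force: 29.8
```

>>> drive_tool(
  rows=[
    [0,0,0,-0.0005,0,0,0.2],
    [0,0,0,-0.0005,0,0,0.2],
    [0,0,0,-0.0005,0,0,0.2],
    [0,0,0,0,0,0,0.2],
    [0,0,0,0,0,0,0.2],
  ],
)

```text
time: 20.08
tool_pos: [0.5498, -0.1545, 0.0418]
tcp_rot: [0.051, 3.141, 0.0]
wrist_force: [-1.8, 1.6, 4.0]
width: 0.34
grip_force: 29.8
```

>>> drive_tool(
  rows=[
    [0,0,0,-0.0005,0,0,0.2],
    [0,0,0,-0.0005,0,0,0.2],
    [0,0,0,-0.0005,0,0,0.2],
    [0,0,0,0,0,0,0.2],
    [0,0,0,0,0,0,0.2],
  ],
)

```text
time: 20.5
tool_pos: [0.5513, -0.1545, 0.0418]
tcp_rot: [0.051, 3.141, -0.0]
wrist_force: [-1.9, 1.3, 4.3]
width: 0.341
grip_force: 29.9
```

>>> drive_tool(
  rows=[
    [0,0,0,-0.0005,0,0,0.2],
    [0,0,0,-0.0005,0,0,0.2],
    [0,0,0,-0.0005,0,0,0.2],
    [0,0,0,0,0,0,0.2],
    [0,0,0,0,0,0,0.2],
  ],
)

```text
time: 20.92
tool_pos: [0.5527, -0.1546, 0.0418]
tcp_rot: [0.051, 3.141, 0.0]
wrist_force: [-3.0, 2.0, 4.8]
width: 0.339
grip_force: 29.9
```

>>> drive_tool(
  rows=[
    [0,0,0,-0.0005,0,0,0.2],
    [0,0,0,-0.0005,0,0,0.2],
    [0,0,0,-0.0005,0,0,0.2],
    [0,0,0,0,0,0,0.2],
    [0,0,0,0,0,0,0.2],
  ],
)

```text
time: 21.33
tool_pos: [0.5529, -0.1545, 0.0417]
tcp_rot: [-0.051, -3.139, -0.0]
wrist_force: [-6.7, 1.1, 6.5]
width: 0.336
grip_force: 30.2
```

>>> drive_tool(
  rows=[
    [0,0,0,-0.0005,0,0,0.2],
    [0,0,0,-0.0005,0,0,0.2],
    [0,0,0,0,0,0,0.2],
    [0,0,0,0,0,0,0.2],
    [0,0,0,0,0,0,0.2],
  ],
)

```text
time: 21.75
tool_pos: [0.5532, -0.1545, 0.0416]
tcp_rot: [-0.051, -3.137, -0.001]
wrist_force: [-8.0, 2.4, 9.4]
width: 0.341
grip_force: 30.3
```

```bash
python3 - <<'E'
from h import *
for i in range(3): st(); read_camera("top")
E
```

```text
21.75 [ 0.5532 -0.1545  0.0416] x [-0.999  0.032  0.004] y [3.250e-02 9.995e-01 4.000e-04] F [-7.98  2.44  9.44] 0.3406330495797277
21.8 [ 0.5531 -0.1545  0.0416] x [-0.999  0.032  0.004] y [3.250e-02 9.995e-01 4.000e-04] F [-9.63  1.7   9.16] 0.3398913144112813
21.85 [ 0.5531 -0.1545  0.0416] x [-0.999  0.032  0.004] y [3.250e-02 9.995e-01 4.000e-04] F [-8.14  1.83  8.54] 0.34273305885732847
```

>>> drive_tool(
  rows=[
    [0,0,0,-0.0003,0,0,0.2],
    [0,0,0,0,0,0,0.2],
    [0,0,0,0,0,0,0.2],
  ],
)

```text
time: 22.15
tool_pos: [0.5532, -0.1545, 0.0416]
tcp_rot: [-0.051, -3.136, -0.001]
wrist_force: [-9.4, 1.2, 9.6]
width: 0.338
grip_force: 30.4
```

>>> drive_tool(
  rows=[
    [0,0,0,0.001,0,0,0.2],
    [0,0,0,0.001,0,0,0.2],
    [0,0,0,0.001,0,0,0.2],
    [0,0,0,0.001,0,0,0.2],
    [0,0,0,0.001,0,0,0.2],
    [0,0,0,0.001,0,0,0.2],
    [0,0,0,0.001,0,0,0.2],
    [0,0,0,0.001,0,0,0.2],
  ],
)

```text
time: 22.82
tool_pos: [0.548, -0.1545, 0.042]
tcp_rot: [0.051, 3.14, -0.0]
wrist_force: [3.4, 2.4, 1.7]
width: 0.339
grip_force: 29.7
```

>>> drive_tool(
  rows=[
    [0,0,0,0.001,0,0,0.2],
    [0,0,0,0.001,0,0,0.2],
    [0,0,0,0.001,0,0,0.2],
    [0,0,0,0.001,0,0,0.2],
    [0,0,0,0.001,0,0,0.2],
    [0,0,0,0.001,0,0,0.2],
    [0,0,0,0.001,0,0,0.2],
    [0,0,0,0,0,0,0.2],
  ],
)

```text
time: 23.48
tool_pos: [0.5402, -0.1542, 0.0418]
tcp_rot: [-0.051, -3.141, 0.0]
wrist_force: [2.2, 2.1, 2.2]
width: 0.341
grip_force: 29.7
```

>>> drive_tool(
  rows=[
    [0,0,0,0.0005,0,0,0.2],
    [0,0,0,0,0,0,0.2],
    [0,0,0,0,0,0,0.2],
    [0,0,0,0,0,0,0.2],
  ],
)

```text
time: 23.82
tool_pos: [0.5399, -0.1542, 0.0419]
tcp_rot: [-0.051, -3.141, 0.0]
wrist_force: [2.7, 2.3, 3.0]
width: 0.343
grip_force: 29.7
```

>>> drive_tool(
  rows=[
    [0,0,0,0.0005,0,0,0.2],
    [0,0,0,0.0005,0,0,0.2],
    [0,0,0,0.0005,0,0,0.2],
    [0,0,0,0,0,0,0.2],
    [0,0,0,0,0,0,0.2],
  ],
)

```text
time: 24.23
tool_pos: [0.5384, -0.1542, 0.0418]
tcp_rot: [0.051, 3.141, -0.0]
wrist_force: [3.0, 1.4, 2.4]
width: 0.341
grip_force: 29.7
```

>>> drive_tool(
  rows=[
    [0,0,0,0.0005,0,0,0.2],
    [0,0,0,0.0005,0,0,0.2],
    [0,0,0,0.0005,0,0,0.2],
    [0,0,0,0,0,0,0.2],
    [0,0,0,0,0,0,0.2],
  ],
)

```text
time: 24.65
tool_pos: [0.5369, -0.1541, 0.0418]
tcp_rot: [-0.051, -3.141, 0.0]
wrist_force: [2.5, 0.4, 2.8]
width: 0.346
grip_force: 29.7
```

>>> drive_tool(
  rows=[
    [0,0,0,0.0005,0,0,0.2],
    [0,0,0,0.0005,0,0,0.2],
    [0,0,0,0.0005,0,0,0.2],
    [0,0,0,0,0,0,0.2],
    [0,0,0,0,0,0,0.2],
  ],
)

```text
time: 25.07
tool_pos: [0.5363, -0.1541, 0.0419]
tcp_rot: [0.051, 3.139, -0.0]
wrist_force: [5.1, 2.1, -0.5]
width: 0.344
grip_force: 29.7
```

>>> drive_tool(
  rows=[
    [0,0,0,0.0004,0,0,0.2],
    [0,0,0,0.0004,0,0,0.2],
    [0,0,0,0.0004,0,0,0.2],
    [0,0,0,0,0,0,0.2],
    [0,0,0,0,0,0,0.2],
  ],
)

```text
time: 25.48
tool_pos: [0.5361, -0.1541, 0.0421]
tcp_rot: [0.052, 3.137, -0.001]
wrist_force: [8.8, 0.8, -1.0]
width: 0.337
grip_force: 29.7
```

>>> drive_tool(
  rows=[
    [0,0,0,0.0003,0,0,0.2],
    [0,0,0,0,0,0,0.2],
    [0,0,0,0,0,0,0.2],
    [0,0,0,0,0,0,0.2],
  ],
)

```text
time: 25.82
tool_pos: [0.5361, -0.1541, 0.0421]
tcp_rot: [0.052, 3.137, -0.001]
wrist_force: [8.9, 0.6, -1.6]
width: 0.338
grip_force: 29.7
```

```bash
python3 - <<'E'
from h import *
for i in range(3): st(); read_camera("top")
E
```

```text
25.82 [ 0.5361 -0.1541  0.0421] x [-0.999  0.033 -0.004] y [ 3.300e-02  9.995e-01 -5.000e-04] F [ 8.89  0.64 -1.64] 0.3384772085985413
25.87 [ 0.5361 -0.1541  0.0421] x [-0.999  0.033 -0.004] y [ 3.290e-02  9.995e-01 -5.000e-04] F [ 8.63  1.6  -1.19] 0.3415222794747005
25.92 [ 0.5361 -0.1541  0.0421] x [-0.999  0.033 -0.004] y [ 3.300e-02  9.995e-01 -5.000e-04] F [ 8.98  1.23 -2.  ] 0.33993290833281714
```

>>> drive_tool(
  rows=[
    [0,0,0,-0.0014,0,0,0.2],
    [0,0,0,-0.0014,0,0,0.2],
    [0,0,0,-0.0014,0,0,0.2],
    [0,0,0,-0.0014,0,0,0.2],
    [0,0,0,-0.0014,0,0,0.2],
    [0,0,0,-0.0014,0,0,0.2],
    [0,0,0,-0.0014,0,0,0.2],
    [0,0,0,0,0,0,0.2],
  ],
)

```text
time: 26.63
tool_pos: [0.542, -0.1542, 0.0416]
tcp_rot: [-0.051, -3.137, -0.001]
wrist_force: [-1.9, 0.5, 6.6]
width: 0.341
grip_force: 30.5
```

>>> drive_tool(
  rows=[
    [0,0,0,-0.0005,0,0,0.2],
    [0,0,0,0,0,0,0.2],
    [0,0,0,0,0,0,0.2],
    [0,0,0,0,0,0,0.2],
    [0,0,0,0,0,0,0.2],
    [0,0,0,0,0,0,0.2],
  ],
)

```text
time: 27.13
tool_pos: [0.5422, -0.1542, 0.0416]
tcp_rot: [-0.051, -3.137, -0.001]
wrist_force: [-2.1, 0.5, 6.3]
width: 0.34
grip_force: 30.5
```

>>> drive_tool(
  rows=[
    [0,0,0,0,0,0,0.2],
    [0,0,0,0,0,0,0.2],
    [0,0,0,0,0,0,0.2],
    [0,0,0,0,0,0,0.2],
  ],
)

```text
time: 27.47
tool_pos: [0.5422, -0.1542, 0.0416]
tcp_rot: [-0.051, -3.137, -0.001]
wrist_force: [-2.7, 0.1, 7.2]
width: 0.342
grip_force: 30.5
```

>>> drive_tool(
  rows=[
    [0,0,0,-0.0004,0,0,0.2],
    [0,0,0,0,0,0,0.2],
    [0,0,0,0,0,0,0.2],
    [0,0,0,0,0,0,0.2],
  ],
)

```text
time: 27.8
tool_pos: [0.5426, -0.1542, 0.0416]
tcp_rot: [-0.051, -3.137, -0.001]
wrist_force: [-3.2, 0.7, 6.2]
width: 0.338
grip_force: 30.5
```

>>> drive_tool(
  rows=[
    [0,0,0,-0.0005,0,0,0.2],
    [0,0,0,-0.0005,0,0,0.2],
    [0,0,0,-0.0005,0,0,0.2],
    [0,0,0,0,0,0,0.2],
    [0,0,0,0,0,0,0.2],
    [0,0,0,0,0,0,0.2],
  ],
)

```text
time: 28.3
tool_pos: [0.5441, -0.1543, 0.0416]
tcp_rot: [-0.051, -3.137, -0.001]
wrist_force: [-1.7, 0.4, 7.2]
width: 0.342
grip_force: 30.5
```

>>> drive_tool(
  rows=[
    [0,0,0,-0.0005,0,0,0.2],
    [0,0,0,0,0,0,0.2],
    [0,0,0,0,0,0,0.2],
    [0,0,0,0,0,0,0.2],
  ],
)

```text
time: 28.63
tool_pos: [0.5446, -0.1543, 0.0416]
tcp_rot: [-0.051, -3.137, -0.001]
wrist_force: [-2.5, 1.0, 7.0]
width: 0.341
grip_force: 30.5
```

>>> drive_tool(
  rows=[
    [0,0,0,0.0003,0,0,0.2],
    [0,0,0,0.0003,0,0,0.2],
    [0,0,0,0.0003,0,0,0.2],
    [0,0,0,0,0,0,0.2],
    [0,0,0,0,0,0,0.2],
  ],
)

```text
time: 29.05
tool_pos: [0.5446, -0.1543, 0.0417]
tcp_rot: [-0.051, -3.139, -0.0]
wrist_force: [-0.5, 0.6, 5.4]
width: 0.337
grip_force: 30.4
```

```bash
cat >> h.py <<'E'
def snap(n):
    st(); p=shot("wrist"); np.savez(n,c=p["color"],W=p["W"],K=p["intrinsics"])
E
python3 -c "
from h import *
snap('b0')"
```

```text
29.05 [ 0.5446 -0.1543  0.0417] x [-0.999  0.033  0.002] y [3.260e-02 9.995e-01 2.000e-04] F [-0.5   0.62  5.44] 0.33724365540522405
```

>>> drive_tool(
  rows=[
    [0,0,0,0.0003,0,0,0.2],
    [0,0,0,0.0002,0,0,0.2],
    [0,0,0,0,0,0,0.2],
    [0,0,0,0,0,0,0.2],
  ],
)

```text
time: 29.43
tool_pos: [0.5446, -0.1543, 0.0417]
tcp_rot: [-0.051, -3.14, -0.0]
wrist_force: [-0.5, 0.8, 5.5]
width: 0.34
grip_force: 30.3
```

>>> drive_tool(
  rows=[
    [0,0,0,0,0,0,0.45],
    [0,0,0,0,0,0,0.45],
    [0,0,0,0,0,0,0.45],
    [0,0,0,0,0,0,0.45],
    [0,0,0,0,0,0,0.45],
  ],
)

```text
time: 29.85
tool_pos: [0.5447, -0.1543, 0.0413]
tcp_rot: [-0.052, -3.14, -0.0]
wrist_force: [0.1, -0.3, 0.8]
width: 0.453
grip_force: 0.0
```

```bash
python3 - <<'E'
from h import *
snap('b1')
# hub rear edge (red->shaft) along shaft axis, mapped to plane z=.06 (both shots)
for n in ('b0','b1'):
    f=np.load(n+'.npz'); p=dict(W=f['W'],intrinsics=f['K'])
    c=f['c'].astype(float); hx=px(p,[[.5446,-.1543,.06]])[0]; u=int(round(hx[0]))
    red=(c[...,0]-c[...,1])[:,u-4:u+5].mean(1)
    i=np.nonzero(red>60)[0]; i=i[(i>180)&(i<330)]; b=i.max(); a=i.min()
    e=b+(red[b]-60)/(red[b]-red[b+1]); s=a-(red[a]-60)/(red[a]-red[a-1])
    print(n,hx,"rows",s,e,"x rear@.075",w(p,[u,e],.075)[0,0],"x front@.07",w(p,[u,s],.07)[0,0])
E
```

```text
29.85 [ 0.5447 -0.1543  0.0413] x [-0.999  0.033  0.001] y [3.280e-02 9.995e-01 2.000e-04] F [ 0.05 -0.31  0.77] 0.4527446735839359
b0 [254.22438249 268.48213093] rows 254.7 310.7764298093588 x rear@.075 0.556679474750384 x front@.07 0.5315433431007235
b1 [254.15077846 268.80066884] rows 255.15331010452962 311.3300165837479 x rear@.075 0.5567092454126652 x front@.07 0.5315956149292963
```

>>> drive_tool(
  rows=[
    [0,0,0,0,0,0,0.8],
    [0,0,0,0,0,0,1],
    [0,0,0,0,0,0,1],
    [0,0,0,0,0,-0.01,1],
    [0,0,0,0,0,-0.035,1],
    [0,0,0,0,0,-0.035,1],
    [0,0,0,0,0,-0.035,1],
    [0,0,0,0,0,-0.035,1],
  ],
)

```text
time: 30.57
tool_pos: [0.545, -0.1542, 0.1941]
tcp_rot: [0.051, 3.141, -0.0]
wrist_force: [0.2, -0.3, -0.2]
width: 1.002
grip_force: 0.0
```

>>> drive_tool(
  rows=[
    [0,0,0,0.0064,0.039,0,1],
    [0,0,0,0,0.039,0,1],
    [0,0,0,0,0.039,0,1],
    [0,0,0,0,0.039,0,1],
    [0,0,0,0,0.039,0,1],
    [0,0,0,0,0.039,0,1],
    [0,0,0,0,0.039,0,1],
    [0,0,0,0,0.04,0,1],
  ],
)

```text
time: 31.23
tool_pos: [0.5489, 0.1605, 0.193]
tcp_rot: [0.052, 3.14, 0.0]
wrist_force: [0.5, 0.7, 0.8]
width: 1.0
grip_force: 0.0
```

>>> drive_tool(
  rows=[
    [0,0,0.6,0,0,0,1],
    [0,0,0,0,0,0,1],
    [0,0,0,0,0,0,1],
    [0,0,0,0,0,0.02,1],
    [0,0,0,0,0,0,1],
    [0,0,0,0,0,0,1],
    [0,0,0,0,0,0,1],
  ],
)

```text
time: 31.82
tool_pos: [0.5491, 0.1574, 0.1721]
tcp_rot: [-0.071, -3.14, 0.0]
wrist_force: [-0.2, -0.1, -0.5]
width: 0.999
grip_force: 0.0
```

>>> drive_tool(
  rows=[
    [0,0,0,0,0.002,0.01,1],
    [0,0,0,0,0,0.04,1],
    [0,0,0,0,0,0.04,1],
    [0,0,0,0,0,0.04,1],
    [0,0,0,0,0,0,1],
    [0,0,0,0,0,0,1],
    [0,0,0,0,0,0,1],
    [0,0,0,0,0,0,1],
  ],
)

```text
time: 32.48
tool_pos: [0.5521, 0.1613, 0.0451]
tcp_rot: [0.068, 3.135, 0.002]
wrist_force: [0.3, 0.1, -1.0]
width: 0.999
grip_force: 0.0
```

>>> drive_tool(
  rows=[
    [0,0,0,0,0,0,1],
    [0,0,0,0,0,0,1],
    [0,0,0,0,0,0,1],
  ],
)

```text
time: 32.73
tool_pos: [0.5505, 0.1611, 0.0437]
tcp_rot: [0.068, 3.138, 0.001]
wrist_force: [0.3, 0.5, 0.4]
width: 1.0
grip_force: 0.0
```

```bash
python3 - <<'E'
from h import *
snap('a1')
def edges(p,c,x):
    c=c.astype(float); hx=px(p,[x])[0]; u=int(round(hx[0]))
    red=(c[...,0]-c[...,1])[:,u-4:u+5].mean(1)
    i=np.nonzero(red>60)[0]; i=i[(i>180)&(i<330)]; b=i.max(); a=i.min()
    e=b+(red[b]-60)/(red[b]-red[b+1]); s=a-(red[a]-60)/(red[a]-red[a-1])
    print("rows",s,e,"x rear@.075",w(p,[u,e],.075)[0,0],"x front@.07",w(p,[u,s],.07)[0,0])
f=np.load('a1.npz'); p=dict(W=f['W'],intrinsics=f['K']); edges(p,f['c'],[.546,.1598,.06])
q=read_camera("wrist"); T=np.eye(4); T[:3,0]=[-.9991,.0432,0];T[:3,1]=[.0432,.9991,0];T[2,2]=-1;T[:3,3]=[.5486,.1589,.0424]
T[:3,2]=[0,0,-1]; p=dict(W=T@q["mount"],intrinsics=f['K'])
edges(p,cv2.imread("pics/w2.png")[:,:,::-1],[.548,.1598,.06])
E
```

```text
32.73 [0.5505 0.1611 0.0437] x [-0.999  0.043 -0.003] y [4.310e-02 9.991e-01 9.000e-04] F [0.32 0.53 0.36] 1.0001693208923599
rows 239.6701030927835 296.2917398945518 x rear@.075 0.5562447050278295 x front@.07 0.5309394484071818
rows 250.23465703971118 306.3648 x rear@.075 0.5588614249318345 x front@.07 0.5337008669274136
```

>>> drive_tool(
  rows=[
    [0,0,0,0,0,-0.01,1],
    [0,0,0,0,0,-0.035,1],
    [0,0,0,0,0,-0.035,1],
    [0,0,0,0,0,-0.035,1],
    [0,0,0,0,0,-0.035,1],
    [0,0,0,0.03,0,-0.02,1],
    [0,0,0,0,0,0,1],
    [0,0,0,0,0,0,1],
  ],
)

```text
time: 33.5
tool_pos: [0.5197, 0.1624, 0.2145]
tcp_rot: [0.067, 3.136, 0.002]
wrist_force: [-0.1, -0.3, -0.4]
width: 0.998
grip_force: 0.0
```

```bash
python3 - <<'E'
from h import *
from workcell import workorder
st(); print(workorder.finish_job())
E
```

```text
33.5 [0.5197 0.1624 0.2145] x [-0.999  0.043 -0.005] y [0.0425 0.9991 0.0014] F [-0.1  -0.34 -0.38] 0.9978534084164329
the job is handed in; nothing more can be done
None
```

Both hubs were pushed to the inner stop, pulled to the outer stop at under about 10.5 N at the wrist, then left within about 0.2 mm of mid-float and released; the job was handed in at 33.5 s, with no verdict returned.

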